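# Centre the ink roller in its end float and clamp it

## Robot

A 6-joint arm with a two-finger parallel gripper is mounted at the origin on the work surface. World frame = base frame: x ahead of the robot, y to its left, z up, the work surface at z = 0. Lengths are in mm, angles in rad, forces in N, time in s.
With the tool pointing down it reaches from about 275 to 1000 mm from the base axis. Payload 8.4 kg.
Tool frame: the origin (TCP) lies midway between the tips of the shut fingers; the grasp point (between the pads) lies 19 mm behind it; z points along the fingers, y is the line along which they close (so a half turn about z gives the same grasp; the last joint's range is limited). The gripper opens to 85 mm and grips with 20 to 120 N. Pads are 22 mm wide; open, the fingers measure 114 mm over their backs; the gripper's body (76 mm by 85 mm) begins 54 mm behind the grasp point. The pads swing forward as they close: fully open they stand 13 mm farther back than shut.
Start: joints at [-1.117, 0.353, 1.633, -0, 1.155, -0.002], TCP at [275.112, -561.196, 231.281] pointing down, gripper open.
Joint ranges: [-2.63, 2.63], [-0.92, 2.1], [0.06, 2.66], [-1.3, 4.44], [0, 2.69], [-3.02, 3.02]. Speed limits (rad/s): [2.22, 2.22, 2.79, 3.14, 3.14, 3.14].

## Interface

Orientations are given as [roll, pitch, yaw] about the fixed x, y, z axes, in that order (R = Rz(yaw) Ry(pitch) Rx(roll)).
In Python, from rig import telemetry, optics, r gives the robot as it stands.
- The arm moves only by the tool play_rows, never from a script. Its arguments are lists of equal length, an entry for each row: "dp": the shift along the tool's x, y, z in units of 40 mm (1.0 is 40 mm), a list of three; "rot": the turn, a rotation vector about the tool's x, y, z in units of 6 degrees (1.0 is 6 degrees), a list of three. In form: {"dp": [[tx, ty, tz], ...], "rot": [[ax, ay, az], ...]}. A call has 1 to 5 rows; each row is the pose to reach, as a shift and turn from the pose commanded when the call began, along the tool's axes at that moment; what a row does not reach only later rows make up. A row lasts 1/12 s, in which the tool goes at most 41.7 mm and 7.16 degrees, less where a joint would pass 70% of its speed; a pose out of reach is approached as far as the arm can. A call with a gripper value outside its range is refused whole. "fingers" is the opening, from 0 (shut) to 1 (fully open), set as the call begins (left out, the last holds). The fingers move at their own pace and stop on an object; "grip_force" is the grip in N (left out, the last holds). Time passes only in rows, so rows that repeat a pose let the fingers close. It gives the time, the measured TCP pose, the force, the opening and the grip force at its end, in the units of the state.
- telemetry.sense(): the state, without advancing time (a new reading comes with each control period).
- optics.grab_frame(name): name is "scene" or "top"; returns a dict with "color" (384x512x3 uint8, red, green, blue), "mtx" (3x3 intrinsics, pixels), "D" ([k1, k2, p1, p2, k3] as OpenCV has them; the pictures are not rectified), "R" (3x3) and "t" (3): a world point X has camera coordinates R X + t. Camera axes: x right, y down, z forward; pixel columns grow to the right and rows downward; lengths in mm; the calibration is good to about 2 mm. A picture is of the moment at which its call begins. There is no depth.
- r.sign_off(): hands the job in; it is judged then, once.
The state is a dict: "clock": time; "qpos": joint angles; "qvel": joint speeds; "joint_efforts": joint torques, N m; "eef_pos": TCP position; "tcp_rot": TCP orientation; "contact_force": force on the tool from outside, world axes, zero at the start; "wrist_torque": the same for the moment, N m; "opening": opening from 0.0 (shut) to 1.0 (fully open); "grasp_force": force on a finger pad.
Only numpy, scipy, OpenCV 4.12 (cv2) and the standard library are available. Lean on these libraries where they do the work, as an engineer would, in place of code of your own. Each camera call takes 0.05 s, during which the arm holds its last target. There are 200 camera calls.

## Task

Feel the end float of the ink roller: by the grip on its shaft, push it in towards the clamp housing until it meets its stop, then pull it out until it meets the other stop. Leave it midway between the two stops, to within 3 mm, and then turn the wing screw clockwise until the little indicator tab has popped right out of the housing, and let go. Do not knock over the small ink jar.

Things in the scene. Friction and masses are not known exactly. Their poses are not given: they have to be found in the camera images.
- press: Ink-roller unit fixed to the desk: steel base 150 x 220 x 12 mm (x, y, z), two grey uprights to 105 mm, a black roller of 52 mm diameter between them. Origin under the base's centre. Shaft along y, 75 mm up. Thin upright (20 mm in y, 90 in x) at y = -85 mm, beyond it the shaft's grip; thick clamp housing (44 mm in y, 100 in x) at y = +90 mm, with the wing screw on top.
- grip (a point): Centre of the steel grip on the shaft's end, 75 mm above the desk, at press y = -165 +-18 mm: a level cylinder 24 mm in diameter, 44 mm long, between two flanges 40 mm in diameter, 6 mm thick; the fingers fit between the flanges from above, across the shaft. Its y axis runs along the shaft, inwards to the clamp housing. The shaft does not turn, slides with about 2.5 N and stays where it is left.
- roller (a joint): Slide of roller, shaft and grip along the shaft, in m: 0 midway between the hidden stops, +0.011 pushed in against the inner stop (to the clamp housing, press +y), -0.011 pulled out against the outer stop. Where the stops lie in the housing differs by up to 7 mm either way each time and cannot be seen.
- wing (a point): Centre of the wing of the clamp screw, on the screw's vertical axis over the middle of the clamp housing, 141 mm above the desk. The wing is an upright steel bar 56 mm long (its x axis), 10 mm thick (its y axis) and 28 mm high; the top of the housing is 36 mm below this point.
- clamp (a joint): Angle of the clamp screw in rad: 0 slack, with the wing along the press x axis, growing as it is turned clockwise seen from above, to its end at 1.6. It turns with about 0.12 N m and stays where it is left. It starts between 0 and 0.4.
- tab (a joint): How far the small sprung brass indicator tab (16 mm wide, 8 mm high, 88 mm above the desk) has come out of the +x face of the clamp housing, in m: about 0.001 until the screw has turned to about 1.4 rad, where it springs out to 0.010.
- ink_bottle: Small glass ink jar with a black cap, 44 mm in diameter, 75 mm high, standing loose about 125 mm from the shaft on the press +x side. Origin at the centre of its underside, z up.
There are look-alikes about, which are no part of the job. Several things have the shape of the ink_bottle; the one meant has the colours described above.

How it is judged (in metres and radians):
On the way, in this order (a step that is already met when the one before it is completed fails the run):
1. the roller is pushed in against its inner stop, with the clamp still slack (value of joint roller above 0.0095 m and value of joint tab below 0.002 m), for 0.1 s.
2. the roller is pulled out against its outer stop, with the clamp still slack (value of joint roller below -0.0095 m and value of joint tab below 0.002 m), for 0.1 s.
3. the roller stands midway between its stops, let go, with the clamp still slack (value of joint roller between -0.003 and 0.003 m and contact force between the fingers and press below 0.1 N and value of joint tab below 0.002 m), for 0.2 s.
At the end, for the whole second after the job is handed in: The roller stands within 3 mm of the middle between its two stops, the indicator tab stands out of the housing by at least 6 mm, everything is let go, and the ink jar is upright (value of joint roller between -0.003 and 0.003 m and value of joint tab above 0.006 m and angle between ink_bottle's own z axis and vertical below 0.5 rad); the robot touches nothing.
It fails at once if the ink jar is knocked over (angle between ink_bottle's own z axis and vertical above 0.5 rad).
It also fails if it takes over 53 s, if anything falls off the work surface, if the arm or the gripper's body presses on something with over 40 N, if the wrist force passes 120 N, or if a joint passes its speed limit or range.

## Working session

There is one attempt and no reset: what is moved stays moved. The work goes in short steps, Python scripts to look and compute and a tool call to move; the robot and the scene stay as the last step left them, time stands still between calls to the robot, and variables do not carry over. Pictures are saved under pics/ and viewed, at most 10 in all, crops included, and the job is handed in when it is done.

Besides the shell and the picture viewer there is one more tool, called after "Request:" as name(argument=value, ...) on one line, values as JSON. play_rows: Moves the arm, as the interface text tells. Its arguments: {"type":"object","properties":{"dp":{"type":"array"},"rot":{"type":"array"},"fingers":{"type":"number"},"grip_force":{"type":"number"}},"required":["dp","rot"]}

```bash
ls; mkdir -p pics; python3 - <<'E'
from rig import telemetry, optics, r
import cv2,pickle,numpy as np
for n in("scene","top"):
    f=optics.grab_frame(n);pickle.dump(f,open(n+'.pkl','wb'));cv2.imwrite(f'pics/{n}0.png',cv2.resize(f['color'][:,:,::-1],None,fx=1.5,fy=1.5))
    print(n,-np.array(f['R']).T@f['t'],f['mtx'])
print(telemetry.sense())
E
```

```text
pics
scene [1028.6674474   -89.80610338  701.20648325] [[408.98249512   0.         252.31682009]
 [  0.         408.98249512 190.80888596]
 [  0.           0.           1.        ]]
top [456.34206865  38.88814363 765.78380286] [[366.16267455   0.         255.2176461 ]
 [  0.         366.16267455 196.42466517]
 [  0.           0.           1.        ]]
{'clock': 0.1, 'qpos': array([-1.11739311e+00,  3.53575432e-01,  1.63404698e+00,  3.32251874e-05,
        1.15520358e+00, -2.39271212e-03]), 'qvel': array([-0.00117597, -0.00305639, -0.00144006, -0.000582  ,  0.00058171,
        0.00013241]), 'joint_efforts': array([-3.75320833e-04, -6.06357336e+01, -3.42818892e+01, -3.43181944e-05,
        3.96150004e-03, -3.75073046e-05]), 'eef_pos': array([ 274.9398201 , -560.80946982,  230.6443842 ]), 'tcp_rot': array([-3.14035939e+00, -3.33313440e-05,  4.55782471e-01]), 'contact_force': array([-0.25927182, -0.5413578 ,  0.88213849]), 'wrist_torque': array([-0.0037075 , -0.02264605,  0.05040746]), 'grasp_force': 0.0, 'opening': 1.002143166831272}
```

View pics/scene0.png

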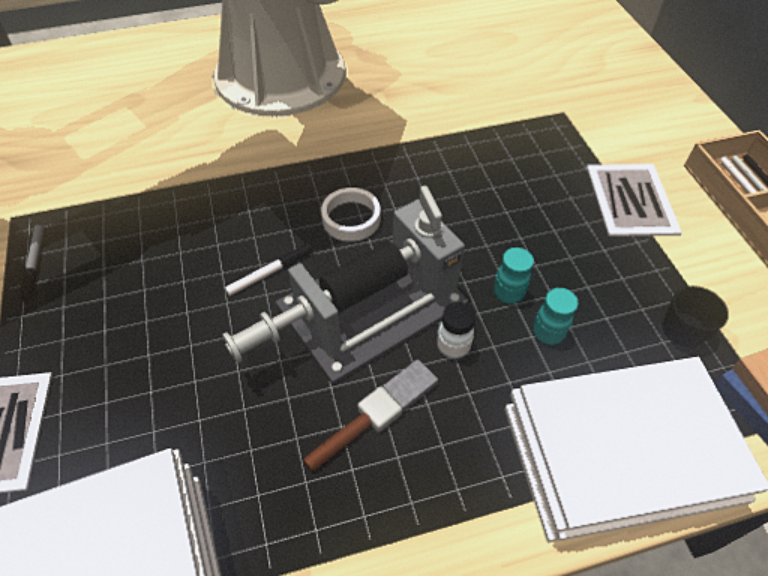

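View pics/top0.png

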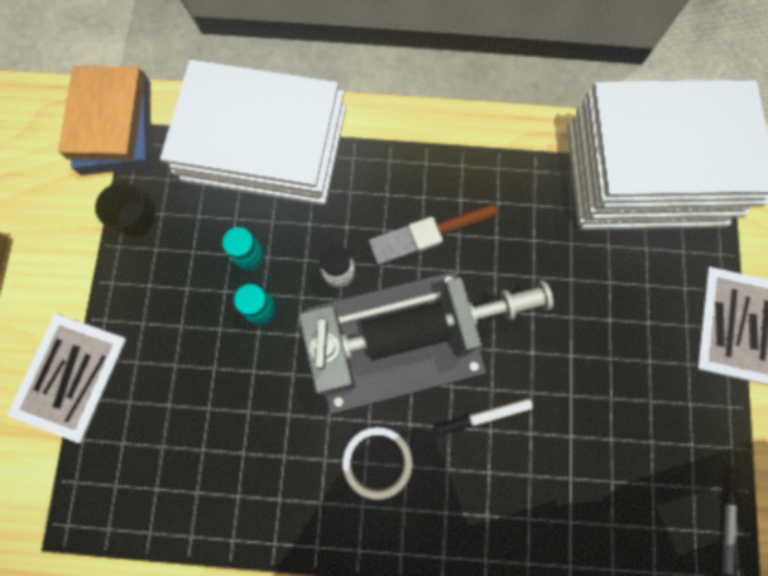

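Both views show the press. The grip is at scene (255,333) and top (528,300), the wing at scene (430,210) and top (321,343), in 1.5x pixels. Jar candidates in the top view are teal (240,245), teal (253,303), and black cap with clear glass (337,265). The last one fits the description. I'll confirm it in an enlarged crop.

```bash
python3 - <<'E'
import cv2,pickle,numpy as np
t=pickle.load(open('top.pkl','rb'))['color'][:,:,::-1];s=pickle.load(open('scene.pkl','rb'))['color'][:,:,::-1]
# top crop x190-380,y155-280 ; scene crop x140-330,y115-255
cv2.imwrite('pics/topc.png',cv2.resize(t[155:280,190:380],None,fx=4,fy=4,interpolation=cv2.INTER_CUBIC))
cv2.imwrite('pics/scenec.png',cv2.resize(s[115:255,140:330],None,fx=4,fy=4,interpolation=cv2.INTER_CUBIC))
E
```

```text
(no output)
```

View pics/topc.png

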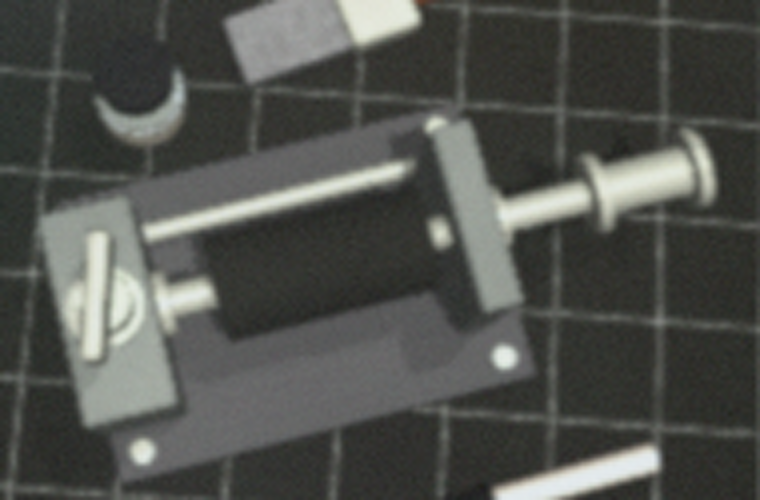

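View pics/scenec.png

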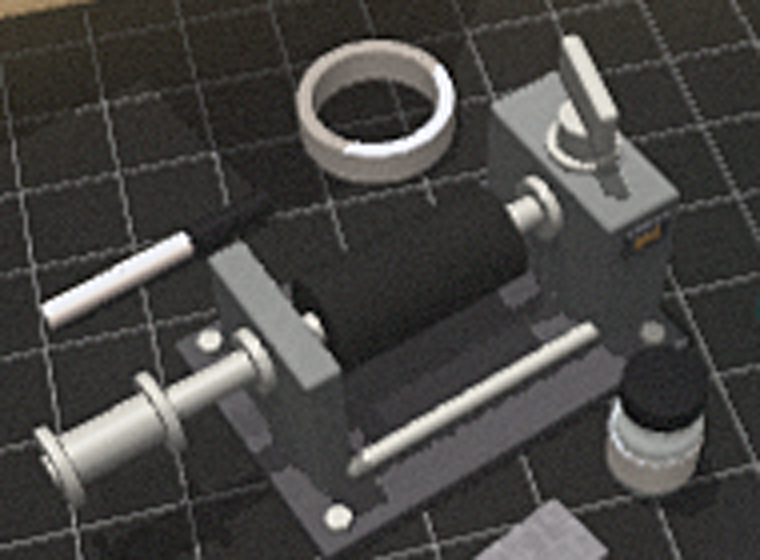

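```bash
cat > h.py <<'E'
import cv2,pickle,numpy as np
F={n:pickle.load(open(n+'.pkl','rb')) for n in('top','scene')}
O={'top':(190,155),'scene':(140,115)}
def ray(n,p,crop=True):
    f=F[n];p=np.array(p,float)
    if crop:p=(p+.5)/4-.5+O[n]
    u=cv2.undistortPoints(p.reshape(1,1,2),np.array(f['mtx']),np.array(f['D'],float)).ravel()
    R=np.array(f['R']);d=R.T@np.r_[u,1];return -R.T@np.array(f['t']),d/np.linalg.norm(d)
def onz(n,p,z,crop=True):
    c,d=ray(n,p,crop);return (c+d*(z-c[2])/d[2]).round(1)
def tri(p,q):
    c,d=ray('top',p);e,g=ray('scene',q);s=np.linalg.lstsq(np.c_[d,-g],e-c,rcond=None)[0]
    a=c+d*s[0];b=e+g*s[1];return ((a+b)/2).round(1),np.linalg.norm(a-b).round(1)
E
python3 - <<'E'
from h import *
H=[onz('top',p,105) for p in[(40,212),(128,192),(180,402),(90,428)]]
U=[onz('top',p,105) for p in[(433,125),(470,118),(522,302),(485,312)]]
print(H,U)
h=np.mean(H,0);u=np.mean(U,0);ax=(h-u)/np.linalg.norm(h-u);print('axis',h,u,ax,np.degrees(np.arctan2(ax[1],ax[0])),np.linalg.norm(h-u))
Hs=[onz('scene',p,105) for p in[(492,103),(557,72),(680,192),(615,230)]]
Us=[onz('scene',p,105) for p in[(208,258),(242,240),(343,374),(308,390)]]
h2=np.mean(Hs,0);u2=np.mean(Us,0);a2=h2-u2;print('scene',h2,u2,np.degrees(np.arctan2(a2[1],a2[0])),np.linalg.norm(a2))
w=[onz('top',p,155) for p in[(97,233),(94,361)]];print('wing',w,np.mean(w,0),np.degrees(np.arctan2(*(w[1]-w[0])[1::-1])))
ws=[onz('scene',p,155) for p in[(571,38),(608,115)]];print('wing scene',ws)
print('flanges',tri((597,192),(163,412)),tri((697,168),(62,467)))
print('flange z75',onz('top',(597,192),75),onz('top',(697,168),75),onz('scene',(163,412),75),onz('scene',(62,467),75))
print('jar',onz('top',(135,75),75),onz('scene',(665,375),75))
E
```

```text
[array([574.9, 148.5, 105. ]), array([587.3, 109.1, 105. ]), array([493.8,  76.9, 105. ]), array([479.3, 115.8, 105. ])] [array([629.9, -29.4, 105. ]), array([634.6, -46.4, 105. ]), array([550.3, -73.8, 105. ]), array([544.4, -57.3, 105. ])]
axis [533.825 112.575 105.   ] [589.8   -51.725 105.   ] [-0.32248623  0.94657415  0.        ] 108.81334860613616 173.57330043817225
scene [533.7 114.6 105. ] [590.525 -51.525 105.   ] 108.88385289545278 175.57504449664822
wing [array([558.8, 115.2, 155. ]), array([505. , 111.1, 155. ])] [531.9  113.15 155.  ] -175.64201658520744
wing scene [array([508.4, 113.1, 155. ]), array([559.6, 113.9, 155. ])]
flanges (array([ 610.2, -110.9,   77.7]), np.float64(3.2)) (array([ 625.9, -159. ,   76.8]), np.float64(3.4))
flange z75 [ 610.5 -113.1   75. ] [ 626.1 -161.3   75. ] [ 608.9 -109.5   75. ] [ 625.3 -157.5   75. ]
jar [651.8 114.5  75. ] [651.6 116.4  75. ]
```

The crop confirms the jar: clear glass with a black cap, scene crop (660,420), top crop (138,90). It stands at about (652,115). The grip is at about (618,-135), the shaft axis at 108.85° and the wing at (532,113.5), turned to about 3°. I'll move above the grip with yaw 108.85°.

```bash
cat > go.py <<'E'
import sys,numpy as np
from scipy.spatial.transform import Rotation as Q
from rig import telemetry
s=telemetry.sense();R=Q.from_euler('xyz',s['tcp_rot'])
x,y,z,yaw=map(float,sys.argv[1:5])
d=R.inv().apply(np.array([x,y,z])-s['eef_pos'])/40
T=Q.from_euler('xyz',[np.pi,0,np.radians(yaw)])
print('dp',d.round(3),'rot',(np.degrees((R.inv()*T).as_rotvec())/6).round(2),'f',s['contact_force'].round(1),'t',s['clock'],s['opening'],s['eef_pos'].round(1),s['tcp_rot'].round(3))
E
echo
```

Request:
play_rows(dp=[[12.38, -5.78, 1.0], [12.38, -5.78, 1.0], [12.38, -5.78, 1.0], [12.38, -5.78, 1.0], [12.38, -5.78, 1.0]], rot=[[0, 0, -13.8], [0, 0, -13.8], [0, 0, -13.8], [0, 0, -13.8], [0, 0, -13.8]], fingers=1.0)

```text
clock: 0.52
eef_pos: [406.1, -397.7, 215.7]
tcp_rot: [-3.141, -0.0, 1.086]
contact_force: [1.0, -0.9, 0.3]
opening: 1.002
grasp_force: 0.0
```

```bash
python3 go.py 618.2 -135.3 150 108.85
```

```text
dp [8.274 1.639 1.644] rot [-0.   -0.   -7.77] f [ 1.  -0.9  0.3] t 0.5167 1.001875343787217 [ 406.1 -397.7  215.7] [-3.141 -0.     1.086]
```

Request:
play_rows(dp=[[8.2, 1.6, 1.4], [8.2, 1.6, 1.4], [8.2, 1.6, 1.4], [8.2, 1.6, 1.4], [8.2, 1.6, 1.4]], rot=[[0, 0, -7.5], [0, 0, -7.5], [0, 0, -7.5], [0, 0, -7.5], [0, 0, -7.5]])

```text
clock: 0.93
eef_pos: [535.9, -238.1, 181.2]
tcp_rot: [-3.141, -0.0, 1.712]
contact_force: [0.1, 0.1, 0.5]
opening: 0.998
grasp_force: 0.0
```

```bash
python3 go.py 618.2 -135.3 150 108.85
```

```text
dp [2.255 2.399 0.779] rot [-0.   -0.   -1.79] f [0.1 0.1 0.5] t 0.9333 0.9978635817476832 [ 535.9 -238.1  181.2] [-3.141 -0.     1.712]
```

Request:
play_rows(dp=[[2.1, 2.25, 0.7], [2.1, 2.25, 0.7], [2.1, 2.25, 0.7], [2.1, 2.25, 0.7], [2.1, 2.25, 0.7]], rot=[[0, 0, -1.6], [0, 0, -1.6], [0, 0, -1.6], [0, 0, -1.6], [0, 0, -1.6]])

```text
clock: 1.35
eef_pos: [613.4, -142.5, 152.4]
tcp_rot: [-3.14, -0.001, 1.877]
contact_force: [-1.0, -0.6, 0.9]
opening: 1.001
grasp_force: 0.0
```

Request:
play_rows(dp=[[0, 0, 0], [0, 0, 0]], rot=[[0, 0, 0], [0, 0, 0]])

```text
clock: 1.52
eef_pos: [612.3, -145.6, 153.7]
tcp_rot: [-3.141, 0.0, 1.873]
contact_force: [-0.3, 0.4, 0.0]
opening: 1.001
grasp_force: 0.0
```

```bash
python3 go.py 618.2 -135.3 57 108.85
```

```text
dp [0.201 0.219 2.418] rot [-0.    0.   -0.26] f [-0.3  0.4  0. ] t 1.5167 1.0013093249467544 [ 612.3 -145.6  153.7] [-3.141  0.     1.873]
```

Request:
play_rows(dp=[[0.2, 0.22, 0.3], [0.2, 0.22, 0.8], [0.2, 0.22, 1.3], [0.2, 0.22, 1.5], [0.2, 0.22, 1.5]], rot=[[0, 0, -0.26], [0, 0, -0.26], [0, 0, -0.26], [0, 0, -0.26], [0, 0, -0.26]])

```text
clock: 1.93
eef_pos: [617.2, -134.5, 91.3]
tcp_rot: [-3.138, -0.002, 1.9]
contact_force: [-0.3, 0.1, -0.3]
opening: 0.997
grasp_force: 0.0
```

```bash
python3 go.py 618.2 -135.3 57 108.85; python3 - <<'E'
from rig import optics
import cv2,pickle
f=optics.grab_frame('scene');cv2.imwrite('pics/s1.png',cv2.resize(f['color'][150:280,120:270,::-1],None,fx=4,fy=4,interpolation=cv2.INTER_CUBIC))
E
```

```text
dp [-0.029  0.02   0.858] rot [-0.03 -0.02  0.  ] f [-0.3  0.1 -0.3] t 1.9333 0.9972394865646913 [ 617.2 -134.5   91.3] [-3.138e+00 -2.000e-03  1.900e+00]
```

View pics/s1.png

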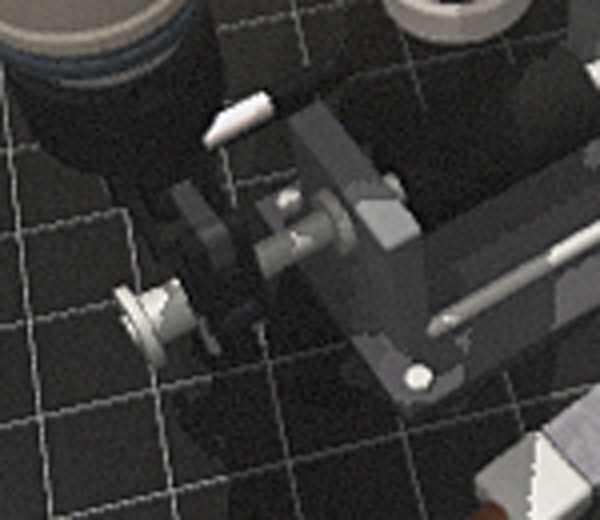

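The finger straddles the grip between the outer flange (140,325) and the inner flange, which is partly hidden near (215,340). The alignment looks plausible, so I'll descend and close.

Request:
play_rows(dp=[[0, 0, 0.3], [0, 0, 0.6], [0, 0, 0.85], [0, 0, 0.85]], rot=[[0, 0, 0], [0, 0, 0], [0, 0, 0], [0, 0, 0]])

```text
clock: 2.32
eef_pos: [617.5, -134.1, 57.3]
tcp_rot: [-3.139, -0.002, 1.901]
contact_force: [-0.5, 0.1, -0.6]
opening: 1.003
grasp_force: 0.0
```

Request:
play_rows(dp=[[0, 0, 0], [0, 0, 0], [0, 0, 0], [0, 0, 0], [0, 0, 0]], rot=[[0, 0, 0], [0, 0, 0], [0, 0, 0], [0, 0, 0], [0, 0, 0]], fingers=0.0, grip_force=40)

```text
clock: 2.73
eef_pos: [618.7, -134.5, 60.1]
tcp_rot: [-3.141, 0.0, 1.901]
contact_force: [-27.4, -12.5, 19.9]
opening: 0.298
grasp_force: 16.8
```

Request:
play_rows(dp=[[0, 0, 0], [0, 0, 0], [0, 0, 0], [0, 0, 0], [0, 0, 0]], rot=[[0, 0, 0], [0, 0, 0], [0, 0, 0], [0, 0, 0], [0, 0, 0]])

```text
clock: 3.15
eef_pos: [617.3, -134.9, 60.2]
tcp_rot: [-3.139, -0.001, 1.901]
contact_force: [-8.7, -3.6, 7.9]
opening: 0.265
grasp_force: 39.3
```

```bash
cat >> go.py <<'E'
a=np.array([-.323,.946,0]);print('along',s['eef_pos']@a,'Fa',s['contact_force']@a)
E
python3 go.py 618.2 -135.3 57 108.85
```

```text
dp [-0.017  0.018  0.079] rot [-0.03 -0.01  0.01] f [-8.7 -3.6  7.9] t 3.15 0.26520520022104843 [ 617.3 -134.9   60.2] [-3.139e+00 -1.000e-03  1.901e+00]
along -326.97943245836746 Fa -0.5630129894059043
```

Request:
play_rows(dp=[[0.02, -0.02, -0.06], [0.04, -0.02, -0.06], [0.06, -0.02, -0.06], [0.08, -0.02, -0.06], [0.1, -0.02, -0.06]], rot=[[0, 0, 0], [0, 0, 0], [0, 0, 0], [0, 0, 0], [0, 0, 0]])

```text
clock: 3.57
eef_pos: [615.7, -130.6, 60.6]
tcp_rot: [-3.139, -0.001, 1.901]
contact_force: [1.2, -1.7, -24.3]
opening: 0.261
grasp_force: 42.5
```

Request:
play_rows(dp=[[0.02, 0, 0], [0.04, 0, 0], [0.06, 0, 0], [0.08, 0, 0], [0.1, 0, 0]], rot=[[0, 0, 0], [0, 0, 0], [0, 0, 0], [0, 0, 0], [0, 0, 0]])

```text
clock: 3.98
eef_pos: [614.4, -126.7, 60.6]
tcp_rot: [-3.139, -0.001, 1.901]
contact_force: [3.2, -1.4, -26.8]
opening: 0.262
grasp_force: 42.3
```

```bash
python3 go.py 618.2 -135.3 57 108.85
```

```text
dp [-0.234  0.021  0.089] rot [-0.02 -0.01  0.01] f [  3.2  -1.4 -26.8] t 3.9833 0.2618974174294343 [ 614.4 -126.7   60.6] [-3.139e+00 -1.000e-03  1.901e+00]
along -318.3077465735184 Fa -2.398960938775304
```

Request:
play_rows(dp=[[0.02, 0, 0.045], [0.04, 0, 0.045], [0.06, 0, 0.045], [0.08, 0, 0.045], [0.1, 0, 0.045]], rot=[[0, 0, 0], [0, 0, 0], [0, 0, 0], [0, 0, 0], [0, 0, 0]])

```text
clock: 4.4
eef_pos: [613.4, -123.5, 60.4]
tcp_rot: [-3.14, -0.0, 1.901]
contact_force: [-3.7, -3.8, -12.4]
opening: 0.262
grasp_force: 43.7
```

```bash
python3 go.py 618.2 -135.3 57 108.85
```

```text
dp [-0.318  0.019  0.085] rot [-0.02 -0.    0.01] f [ -3.7  -3.8 -12.4] t 4.4 0.2615161322996114 [ 613.4 -123.5   60.4] [-3.14  -0.     1.901]
along -314.9694885861072 Fa -2.3741803940044206
```

Request:
play_rows(dp=[[0.02, 0, 0.02], [0.04, 0, 0.02], [0.06, 0, 0.02], [0.08, 0, 0.02], [0.1, 0, 0.02]], rot=[[0, 0, 0], [0, 0, 0], [0, 0, 0], [0, 0, 0], [0, 0, 0]])

```text
clock: 4.82
eef_pos: [612.6, -121.1, 60.4]
tcp_rot: [-3.14, 0.002, 1.902]
contact_force: [-4.0, -14.6, -8.6]
opening: 0.26
grasp_force: 44.0
```

```bash
python3 go.py 618.2 -135.3 57 108.85
```

```text
dp [-0.381  0.016  0.086] rot [-0.01  0.02  0.02] f [ -4.  -14.6  -8.6] t 4.8167 0.26033471961746973 [ 612.6 -121.1   60.4] [-3.140e+00  2.000e-03  1.902e+00]
along -312.43559481520043 Fa -12.479028568234664
```

Request:
play_rows(dp=[[0.03, 0, 0], [0.05, 0, 0], [0.05, 0, 0], [0.05, 0, 0], [0.05, 0, 0]], rot=[[0, 0, 0], [0, 0, 0], [0, 0, 0], [0, 0, 0], [0, 0, 0]])

```text
clock: 5.23
eef_pos: [612.7, -121.1, 60.5]
tcp_rot: [-3.141, 0.005, 1.902]
contact_force: [-2.3, -20.5, -11.4]
opening: 0.263
grasp_force: 43.8
```

```bash
python3 go.py 618.2 -135.3 57 108.85
```

```text
dp [-0.381  0.015  0.088] rot [-0.01  0.05  0.02] f [ -2.3 -20.5 -11.4] t 5.2333 0.2631572514828427 [ 612.7 -121.1   60.5] [-3.141  0.005  1.902]
along -312.418704016013 Fa -18.659941598150795
```

Inner stop is at along = -312.4. Now I'll pull out.

Request:
play_rows(dp=[[-0.06, 0, 0.0], [-0.12, 0, 0.0], [-0.18, 0, 0.0], [-0.24, 0, 0.0], [-0.3, 0, 0.0]], rot=[[0, 0, 0], [0, 0, 0], [0, 0, 0], [0, 0, 0], [0, 0, 0]])

```text
clock: 5.65
eef_pos: [615.1, -128.6, 60.3]
tcp_rot: [-3.14, -0.001, 1.9]
contact_force: [-7.5, 0.8, -3.0]
opening: 0.263
grasp_force: 44.5
```

Request:
play_rows(dp=[[-0.04, 0, 0.0], [-0.08, 0, 0.0], [-0.12, 0, 0.0], [-0.16, 0, 0.0], [-0.2, 0, 0.0]], rot=[[0, 0, 0], [0, 0, 0], [0, 0, 0], [0, 0, 0], [0, 0, 0]])

```text
clock: 6.07
eef_pos: [617.6, -136.1, 60.3]
tcp_rot: [-3.14, -0.001, 1.901]
contact_force: [-7.4, 1.4, -3.9]
opening: 0.259
grasp_force: 44.5
```

```bash
python3 go.py 618.2 -135.3 57 108.85
```

```text
dp [0.015 0.02  0.083] rot [-0.02 -0.01  0.01] f [-7.4  1.4 -3.9] t 6.0667 0.2588093670971504 [ 617.6 -136.1   60.3] [-3.140e+00 -1.000e-03  1.901e+00]
along -328.26636009309533 Fa 3.6875414561740945
```

Request:
play_rows(dp=[[-0.03, -0.01, 0.0], [-0.06, -0.01, 0.0], [-0.09, -0.01, 0.0], [-0.12, -0.01, 0.0], [-0.15, -0.01, 0.0]], rot=[[0, 0, 0], [0, 0, 0], [0, 0, 0], [0, 0, 0], [0, 0, 0]])

```text
clock: 6.48
eef_pos: [619.7, -142.0, 60.4]
tcp_rot: [-3.14, -0.001, 1.901]
contact_force: [-6.6, 0.9, -3.4]
opening: 0.265
grasp_force: 44.5
```

Request:
play_rows(dp=[[-0.02, 0, 0.0], [-0.04, 0, 0.0], [-0.06, 0, 0.0], [-0.06, 0, 0.0], [-0.06, 0, 0.0]], rot=[[0, 0, 0], [0, 0, 0], [0, 0, 0], [0, 0, 0], [0, 0, 0]])

```text
clock: 6.9
eef_pos: [619.7, -142.2, 60.3]
tcp_rot: [-3.14, -0.004, 1.9]
contact_force: [-8.1, 10.6, 0.8]
opening: 0.268
grasp_force: 44.9
```

```bash
python3 go.py 618.2 -135.3 57 108.85
```

```text
dp [0.175 0.021 0.082] rot [-0.02 -0.04  0.  ] f [-8.1 10.6  0.8] t 6.9 0.2677374852760227 [ 619.7 -142.2   60.3] [-3.14  -0.004  1.9  ]
along -334.68305180012516 Fa 12.677734935943677
```

Request:
play_rows(dp=[[0.06, 0, 0.0], [0.12, 0, 0.0], [0.18, 0, 0.0], [0.24, 0, 0.0], [0.3, 0, 0.0]], rot=[[0, 0, 0], [0, 0, 0], [0, 0, 0], [0, 0, 0], [0, 0, 0]])

```text
clock: 7.32
eef_pos: [616.9, -133.8, 60.4]
tcp_rot: [-3.141, 0.001, 1.901]
contact_force: [-3.9, -5.5, -5.6]
opening: 0.267
grasp_force: 44.4
```

Request:
play_rows(dp=[[0, 0, 0], [0, 0, 0]], rot=[[0, 0, 0], [0, 0, 0]])

```text
clock: 7.48
eef_pos: [616.8, -133.4, 60.4]
tcp_rot: [-3.141, -0.0, 1.901]
contact_force: [-6.0, -1.1, -4.5]
opening: 0.264
grasp_force: 44.4
```

```bash
python3 go.py 615 -125 57 108.85
```

```text
dp [0.213 0.026 0.084] rot [-0.01 -0.    0.01] f [-6.  -1.1 -4.5] t 7.4833 0.2635387162987238 [ 616.8 -133.4   60.4] [-3.141 -0.     1.901]
along -325.4118118412641 Fa 0.9356719044571077
```

Needs +1.9 mm.

Request:
play_rows(dp=[[0.03, 0, 0], [0.05, 0, 0], [0.05, 0, 0], [0.05, 0, 0]], rot=[[0, 0, 0], [0, 0, 0], [0, 0, 0], [0, 0, 0]])

```text
clock: 7.82
eef_pos: [616.2, -131.8, 60.4]
tcp_rot: [-3.141, 0.0, 1.901]
contact_force: [-5.0, -2.9, -4.6]
opening: 0.263
grasp_force: 44.4
```

```bash
python3 go.py 615 -125 57 108.85
```

```text
dp [0.17  0.026 0.084] rot [-0.01  0.    0.01] f [-5.  -2.9 -4.6] t 7.8167 0.2632186433484199 [ 616.2 -131.8   60.4] [-3.141  0.     1.901]
along -323.69122595871556 Fa -1.1868491764972326
```

Request:
play_rows(dp=[[0, 0, 0], [0, 0, 0], [0, 0, 0], [0, 0, 0], [0, 0, 0]], rot=[[0, 0, 0], [0, 0, 0], [0, 0, 0], [0, 0, 0], [0, 0, 0]], fingers=1.0)

```text
clock: 8.23
eef_pos: [617.4, -131.3, 60.1]
tcp_rot: [3.14, 0.001, 1.901]
contact_force: [0.9, -0.6, -0.5]
opening: 0.948
grasp_force: 0.0
```

Request:
play_rows(dp=[[0, 0, 0], [0, 0, 0], [0, 0, 0], [0, 0, 0], [0, 0, 0]], rot=[[0, 0, 0], [0, 0, 0], [0, 0, 0], [0, 0, 0], [0, 0, 0]])

```text
clock: 8.65
eef_pos: [616.7, -131.3, 59.4]
tcp_rot: [-3.142, -0.0, 1.901]
contact_force: [0.6, -1.2, -0.0]
opening: 0.999
grasp_force: 0.0
```

Request:
play_rows(dp=[[0, 0, -0.5], [0, 0, -1.3], [0, 0, -2.2], [0, 0, -3.2], [0, 0, -3.5]], rot=[[0, 0, 0], [0, 0, 0], [0, 0, 0], [0, 0, 0], [0, 0, 0]])

```text
clock: 9.07
eef_pos: [619.3, -131.9, 205.5]
tcp_rot: [3.135, 0.004, 1.901]
contact_force: [2.2, 0.5, 0.4]
opening: 0.999
grasp_force: 0.0
```

```bash
python3 go.py 532.3 113.5 200 183
```

```text
dp [ 6.51  -0.072  0.112] rot [  0.03   0.07 -12.35] f [2.2 0.5 0.4] t 9.0667 0.9988824335273553 [ 619.3 -131.9  205.5] [3.135 0.004 1.901]
along -324.8272345819541 Fa -0.20482484172497428
```

Request:
play_rows(dp=[[6.5, -0.07, 0], [6.5, -0.07, 0], [6.5, -0.07, 0], [6.5, -0.07, 0], [6.5, -0.07, 0]], rot=[[0, 0, -12.4], [0, 0, -12.4], [0, 0, -12.4], [0, 0, -12.4], [0, 0, -12.4]])

```text
clock: 9.48
eef_pos: [546.1, 66.4, 199.4]
tcp_rot: [3.141, 0.0, 2.531]
contact_force: [1.0, 0.3, -0.5]
opening: 1.0
grasp_force: 0.0
```

```bash
python3 go.py 532.3 113.5 190 183
```

```text
dp [0.957 0.766 0.235] rot [ 0.    0.   -6.33] f [ 1.   0.3 -0.5] t 9.4833 0.9996047432436702 [546.1  66.4 199.4] [3.141 0.    2.531]
along -113.5423118611027 Fa -0.0870417492031623
```

Request:
play_rows(dp=[[0.9, 0.75, 0.2], [0.9, 0.75, 0.2], [0.9, 0.75, 0.2], [0.9, 0.75, 0.2], [0.9, 0.75, 0.2]], rot=[[0, 0, -6.2], [0, 0, -6.2], [0, 0, -6.2], [0, 0, -6.2], [0, 0, -6.2]])

```text
clock: 9.9
eef_pos: [534.8, 110.9, 191.3]
tcp_rot: [-3.142, -0.0, -3.125]
contact_force: [-0.2, -0.1, -0.4]
opening: 1.002
grasp_force: 0.0
```

Request:
play_rows(dp=[[0, 0, 0], [0, 0, 0], [0, 0, 0]], rot=[[0, 0, 0], [0, 0, 0], [0, 0, 0]])

```text
clock: 10.15
eef_pos: [535.0, 110.2, 191.4]
tcp_rot: [3.142, -0.0, -3.137]
contact_force: [1.1, -0.5, -0.6]
opening: 1.0
grasp_force: 0.0
```

```bash
python3 go.py 532.3 113.5 132 183
```

```text
dp [0.068 0.082 1.484] rot [ 0.   -0.   -0.46] f [ 1.1 -0.5 -0.6] t 10.15 0.9996090764658901 [535.  110.2 191.4] [ 3.142 -0.    -3.137]
along -68.54067242172398 Fa -0.7867035182856681
```

Request:
play_rows(dp=[[0.07, 0.08, 0.1], [0.07, 0.08, 0.5], [0.07, 0.08, 1.0], [0.07, 0.08, 1.48], [0.07, 0.08, 1.48]], rot=[[0, 0, -0.45], [0, 0, -0.45], [0, 0, -0.45], [0, 0, -0.45], [0, 0, -0.45]])

```text
clock: 10.57
eef_pos: [530.0, 112.9, 129.1]
tcp_rot: [-3.141, -0.005, -3.089]
contact_force: [-0.5, -0.9, 0.3]
opening: 1.0
grasp_force: 0.0
```

Request:
play_rows(dp=[[0, 0, 0], [0, 0, 0], [0, 0, 0], [0, 0, 0], [0, 0, 0]], rot=[[0, 0, 0], [0, 0, 0], [0, 0, 0], [0, 0, 0], [0, 0, 0]], fingers=0.25)

```text
clock: 10.98
eef_pos: [532.8, 113.6, 133.2]
tcp_rot: [3.141, 0.002, -3.086]
contact_force: [-0.4, 0.9, -0.1]
opening: 0.3
grasp_force: 0.0
```

```bash
python3 go.py 532.3 113.5 132 183;python3 - <<'E'
from rig import optics
import cv2
a=[optics.grab_frame(n)['color'][y:y+130,x:x+95,::-1] for n,x,y in(('scene',240,70),('top',170,170))]
cv2.imwrite('pics/w1.png',cv2.resize(cv2.hconcat(a),None,fx=4,fy=4,interpolation=cv2.INTER_CUBIC))
E
```

```text
dp [ 0.013 -0.001  0.029] rot [0.   0.01 0.03] f [-0.4  0.9 -0.1] t 10.9833 0.30024505534243306 [532.8 113.6 133.2] [ 3.141e+00  2.000e-03 -3.086e+00]
along -64.65950081757923 Fa 0.9692379852069636
```

View pics/w1.png

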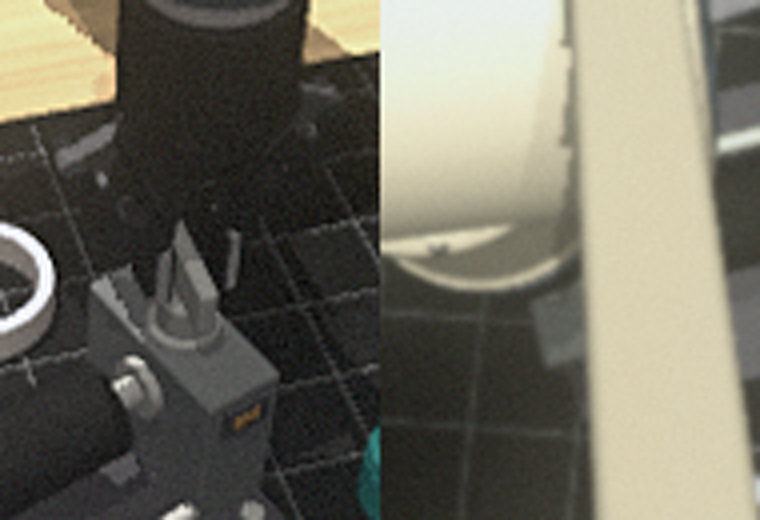

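The scene view shows the wing at (200,275) standing between the two fingers, at (165,265) and (233,260). I'll close.

Request:
play_rows(dp=[[0, 0, 0], [0, 0, 0], [0, 0, 0], [0, 0, 0], [0, 0, 0]], rot=[[0, 0, 0], [0, 0, 0], [0, 0, 0], [0, 0, 0], [0, 0, 0]], fingers=0.0, grip_force=50)

```text
clock: 11.5
eef_pos: [532.4, 113.2, 132.7]
tcp_rot: [-3.141, 0.0, -3.086]
contact_force: [-1.2, -2.9, 5.9]
opening: 0.106
grasp_force: 51.1
```

Request:
play_rows(dp=[[0, 0, 0], [0, 0, 0]], rot=[[0, 0, 0], [0, 0, 0]])

```text
clock: 11.67
eef_pos: [532.4, 113.2, 132.7]
tcp_rot: [-3.141, 0.0, -3.086]
contact_force: [-0.8, -2.6, 5.9]
opening: 0.105
grasp_force: 51.1
```

```bash
echo "print(s['wrist_torque'],s['qpos'])">>go.py; python3 go.py 532.3 113.5 132 108
```

```text
dp [0.002 0.007 0.017] rot [-0.000e+00  1.000e-02  1.254e+01] f [-0.8 -2.6  5.9] t 11.6667 0.10541361774375425 [532.4 113.2 132.7] [-3.141  0.    -3.086]
along -64.87374057635769 Fa -2.170726262236388
[-0.48397936  0.23883247 -0.04890142] [ 2.07024850e-01  3.46906332e-01  1.89406549e+00 -5.46204869e-04
  9.00320507e-01 -1.41950231e+00]
```

Request:
play_rows(dp=[[0, 0, 0], [0, 0, 0], [0, 0, 0], [0, 0, 0], [0, 0, 0]], rot=[[0, 0, 0.5], [0, 0, 1.0], [0, 0, 1.5], [0, 0, 2.0], [0, 0, 2.5]])

```text
clock: 12.08
eef_pos: [532.4, 113.3, 132.7]
tcp_rot: [-3.141, 0.001, 2.934]
contact_force: [-1.3, -2.2, 6.2]
opening: 0.104
grasp_force: 51.0
```

Request:
play_rows(dp=[[0, 0, 0], [0, 0, 0], [0, 0, 0], [0, 0, 0], [0, 0, 0]], rot=[[0, 0, 0.5], [0, 0, 1.0], [0, 0, 1.5], [0, 0, 2.0], [0, 0, 2.5]])

```text
clock: 12.5
eef_pos: [532.5, 113.4, 132.7]
tcp_rot: [3.141, 0.001, 2.672]
contact_force: [-1.0, -0.1, 6.1]
opening: 0.105
grasp_force: 51.0
```

```bash
python3 go.py 532.3 113.5 132 112
```

```text
dp [ 0.005 -0.     0.017] rot [0.   0.   6.85] f [-1.  -0.1  6.1] t 12.5 0.10484829091362313 [532.5 113.4 132.7] [3.141e+00 1.000e-03 2.672e+00]
along -64.68986509960203 Fa 0.21322145662492425
[-0.21446962  0.1334685   0.12717517] [ 2.07245278e-01  3.46955771e-01  1.89397355e+00 -2.45873320e-04
  9.00117757e-01 -8.93592077e-01]
```

Torque of 0.127 N m matches the screw. Continuing.

Request:
play_rows(dp=[[0, 0, 0], [0, 0, 0], [0, 0, 0], [0, 0, 0], [0, 0, 0]], rot=[[0, 0, 0.7], [0, 0, 1.4], [0, 0, 2.1], [0, 0, 2.8], [0, 0, 3.5]])

```text
clock: 12.92
eef_pos: [532.6, 113.6, 132.7]
tcp_rot: [3.141, 0.0, 2.304]
contact_force: [-1.0, -0.7, 5.1]
opening: 0.103
grasp_force: 50.9
```

Request:
play_rows(dp=[[0, 0, 0], [0, 0, 0], [0, 0, 0], [0, 0, 0], [0, 0, 0]], rot=[[0, 0, 0.7], [0, 0, 1.4], [0, 0, 2.1], [0, 0, 2.8], [0, 0, 3.2]])

```text
clock: 13.33
eef_pos: [532.7, 113.7, 132.7]
tcp_rot: [3.14, 0.0, 1.969]
contact_force: [0.7, -0.7, 3.7]
opening: 0.109
grasp_force: 50.8
```

Request:
play_rows(dp=[[0, 0, 0], [0, 0, 0]], rot=[[0, 0, 0], [0, 0, 0]])

```text
clock: 13.5
eef_pos: [532.8, 113.7, 132.7]
tcp_rot: [3.14, 0.0, 1.974]
contact_force: [-0.0, 0.0, 5.9]
opening: 0.108
grasp_force: 51.1
```

```bash
python3 go.py 532.3 113.5 132 112;python3 - <<'E'
from rig import optics
import cv2
cv2.imwrite('pics/w2.png',cv2.resize(optics.grab_frame('scene')['color'][90:210,250:370,::-1],None,fx=5,fy=5,interpolation=cv2.INTER_CUBIC))
E
```

```text
dp [ 0.001 -0.012  0.018] rot [0.01 0.   0.18] f [-0.   0.   5.9] t 13.5 0.10768275804662619 [532.8 113.7 132.7] [3.14  0.    1.974]
along -64.55740349034713 Fa 0.054058256005312694
[-0.01058593 -0.00146566 -0.0958646 ] [ 2.07343278e-01  3.47071512e-01  1.89376476e+00  1.92683158e-04
  8.99590042e-01 -1.95767670e-01]
```

View pics/w2.png

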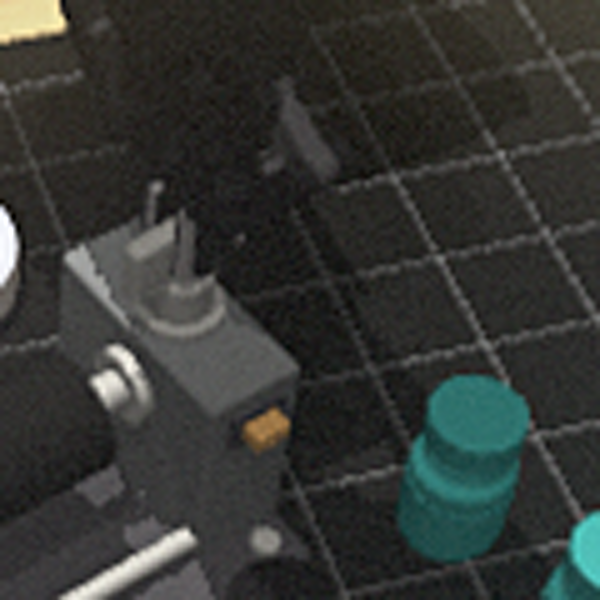

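The tab at (268,428) is out, standing proud as a box. Releasing and lifting.

Request:
play_rows(dp=[[0, 0, 0], [0, 0, 0], [0, 0, 0], [0, 0, 0], [0, 0, 0]], rot=[[0, 0, 0], [0, 0, 0], [0, 0, 0], [0, 0, 0], [0, 0, 0]], fingers=0.6)

```text
clock: 13.97
eef_pos: [532.0, 113.4, 132.0]
tcp_rot: [-3.141, -0.0, 1.973]
contact_force: [0.0, 0.1, -0.2]
opening: 0.603
grasp_force: 0.0
```

Request:
play_rows(dp=[[0, 0, -0.5], [0, 0, -1.3], [0, 0, -2.2], [0, 0, -3.0], [0, 0, -3.0]], rot=[[0, 0, 0], [0, 0, 0], [0, 0, 0], [0, 0, 0], [0, 0, 0]])

```text
clock: 14.38
eef_pos: [535.4, 114.2, 258.7]
tcp_rot: [3.132, 0.002, 1.973]
contact_force: [1.6, 1.3, 0.3]
opening: 0.602
grasp_force: 0.0
```

Request:
play_rows(dp=[[0, 0, 0], [0, 0, 0]], rot=[[0, 0, 0], [0, 0, 0]])

```text
clock: 14.55
eef_pos: [531.9, 113.4, 251.8]
tcp_rot: [-3.141, -0.0, 1.973]
contact_force: [-1.0, -0.6, -1.0]
opening: 0.602
grasp_force: 0.0
```

```bash
python3 go.py 532.3 113.5 132 112;python3 - <<'E'
from rig import optics
import cv2
cv2.imwrite('pics/f.png',cv2.resize(optics.grab_frame('scene')['color'][115:255,140:330,::-1],None,fx=4,fy=4,interpolation=cv2.INTER_CUBIC))
E
```

```text
dp [-2.000e-03  1.300e-02  2.995e+00] rot [-0.   -0.    0.17] f [-1.  -0.6 -1. ] t 14.55 0.6017737419591936 [531.9 113.4 251.8] [-3.141 -0.     1.973]
along -64.5370299713266 Fa -0.19746294634423867
[ 0.03642798 -0.01730999 -0.02914145] [ 2.07274111e-01  2.06977935e-01  1.78498779e+00 -1.41539773e-05
  1.15000887e+00 -1.94506689e-01]
```

View pics/f.png

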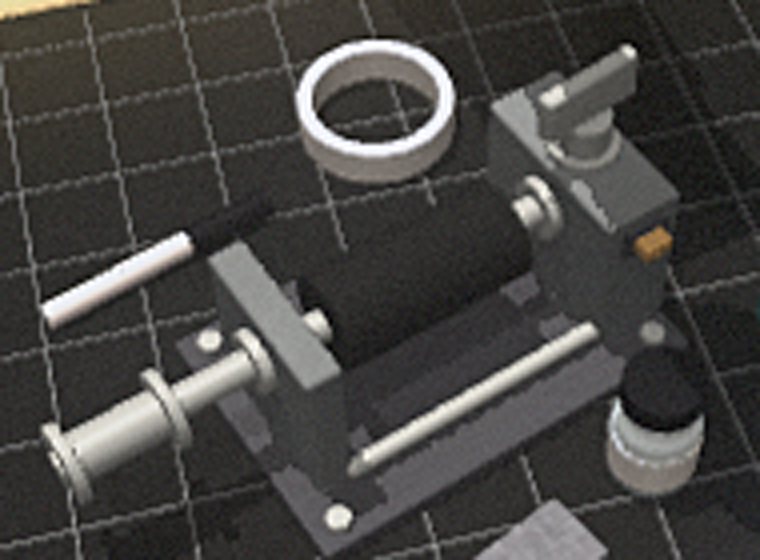

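The tab (653,243) is out, the jar (655,420) is upright, and the grip flanges (68,463) and (168,408) have moved about 3 mm inward from the start, matching the measured middle. Handing in.

```bash
python3 -c "
from rig import r
print(r.sign_off())"
```

```text
the job is handed in; nothing more can be done
None
```

I felt both roller stops (22.3 mm apart), left the roller within about 0.2 mm of the middle by the arm's readings, turned the wing screw until the tab popped out, let go with the ink jar still upright, and handed the job in; no verdict was returned.

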